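# Unsnap and slide open the dust filter box

## Robot

A 6-joint arm with a two-finger parallel gripper is mounted at the origin on a cart in front of the work surface, level with it; the furniture and walls round the work are solid. World frame = base frame: x ahead of the robot, y to its left, z up, the work surface at z = 0. Lengths are in m, angles in rad, forces in N, time in s.
With the tool pointing down it reaches from about 0.35 to 0.725 m from the base axis. Payload 4.3 kg.
Tool frame: the origin (TCP) lies at the very end of the fingers, on their centre line; the grasp point (between the pads) lies 19 mm behind it; z points along the fingers, y is the line along which they close (so a half turn about z gives the same grasp; the last joint's range is limited). The gripper opens to 85 mm and grips with 20 to 120 N. Pads are 22 mm wide; open, the fingers measure 114 mm over their backs; the gripper's body (76 mm by 85 mm) begins 54 mm behind the grasp point. The pads swing forward as they close: fully open they stand 13 mm farther back than shut.
Start: joints at [-0.11, 0.377, 0.081, 1.274, 0, 1.46], TCP at [0.575, 0, 0.231] pointing down, gripper open.
Joint ranges: [-2.72, 2.72], [-0.84, 1.66], [-1.02, 1.22], [-1.77, 2.12], [-1.37, 1.28], [-3.14, 3.14]. Speed limits (rad/s): [2.57, 2.57, 3.14, 3.14, 3.14, 3.14].

## Interface

Orientations are given as a unit quaternion [x, y, z, w].
In Python, from plant import robot, eyes, job_done gives the robot as it stands. The module is installed in compiled form; this text tells all that it offers.
- The arm moves only by the tool move_arm, never from a script. Its argument "series" is text: rows parted by semicolons, each of 7 numbers parted by spaces: the shift along the tool's x, y, z in m, then the turn, a rotation vector about the tool's x, y, z in rad, then the opening in per cent of the stroke, from 0 (shut) to 100 (fully open). In form: x y z ax ay az hand; .... A call has 1 to 10 rows; each row is the pose to reach, as a shift and turn from the pose commanded when the call began, along the tool's axes at that moment; what a row does not reach only later rows make up. A row lasts 1/8 s, in which the tool goes at most 62.5 mm and 10.7 degrees, less where a joint would pass 70% of its speed; a pose out of reach is approached as far as the arm can. A call with a gripper value outside its range is refused whole. The fingers move at their own pace and stop on an object; "force" is the grip in N (left out, the last holds). Time passes only in rows, so rows that repeat a pose let the fingers close. It gives the time, the measured TCP pose, the force, the opening and the grip force at its end, in the units of the state.
- robot.read_state(): the state, without advancing time (a new reading comes with each control period).
- eyes.grab_frame(name): name is "scene" or "side" or "wrist"; returns a dict with "image" (480x640x3 uint8, blue, green, red), "range_z" (480x640 float32, m along the optical axis (not along the pixel's ray), 0 where there is no reading), "fx", "fy", "cx", "cy" (pixels), "rvec" (rotation vector, rad) and "tvec" (3), from world to camera coordinates, as OpenCV has them. Camera axes: x right, y down, z forward; pixel columns grow to the right and rows downward; lengths in m; the calibration is good to about 2 mm. A picture is of the moment at which its call begins.
- job_done(): hands the job in; it is judged then, once.
The state is a dict: "time_s": time; "joint_pos": joint angles; "qd": joint speeds; "joint_torque": joint torques, N m; "position": TCP position; "tool_rot": TCP orientation; "wrist_force": force on the tool from outside, world axes, zero at the start; "torque": the same for the moment, N m; "finger_gap": finger opening in m; "grasp_force": force on a finger pad.
Only numpy, scipy, OpenCV 4.12 (cv2) and the standard library are available. Lean on these libraries where they do the work, as an engineer would, in place of code of your own. Each camera call takes 0.05 s, during which the arm holds its last target. There are 200 camera calls.

## Task

Open the grey dust filter box for cleaning: with the fingertips press its snap tab all the way in, then push the released cover by its upright rib off the filter and along its track, as far as it goes to the far end of the box. Nothing is to be pinched or lifted; leave the brush, the vial and the needle stand where they are.

Things in the scene. Friction and masses are not known exactly. Their poses are not given: they have to be found in the camera images.
- filter_box: Low grey metal box, 220 mm long (x), 100 wide (y), 50.5 high, fixed to the table. Origin: centre of its underside. Its +x is the way the cover slides to open; a round spigot sticks out 20 mm at the -x end. Two steel guide lips run its whole length, 33 to 50 mm from the midline on either side, tops at z = 50.5 mm. The filter well is at x = -104 to -20 mm, under the closed cover.
- track_end (a point): Point on the inner face of the box's +x end wall, on the midline, 38 mm above the table, where the opened cover's front edge comes to rest; box x = 104 mm. Both end walls are 6 mm thick, tops at z = 44.5 mm. From here back to box x = -20 mm lies the sunk parking deck (z = 34 mm), 66 mm wide between the lips. Axes as the box.
- snap_tab (a joint): Travel of the snap tab in m: 0 = up, blocking the cover; 0.011 = all the way in, against a hard stop. It goes straight down (box -z), yields at about 4 N, and stays where it is left (no return spring). The cover clears it from 0.008.
- tab_top (a point): Centre of the top face of the snap tab, a plain block 26 mm (box x) by 40 mm (box y) standing out of the parking deck in the middle of the box, just in front of the closed cover. Up, its top is 46 mm above the table; in, 35 mm. Axes as the box.
- cover: Flat grey sliding cover, 84 (x) by 77 (y) by 7 mm, about 150 g, loose but held under the guide lips with 1.5 mm play. Origin: centre of its underside, 38 mm above the table; axes as the box. A push rib stands across its middle, 10 mm thick (x), 44 wide (y), its top 29 mm above the origin. Closed: origin at box x = -60 mm; against the far end wall: box x = +62 mm.
- dust_brush: Wooden dust brush, 163 mm long, 21 mm wide, 13 mm high, lying beside the box; loose, leave alone. Origin: centre of its underside.
- vial: Small corked glass vial, 19 mm across, 48 mm high, standing beside the box; loose, leave alone. Origin: centre of its underside.
- needle_stand: Round cork stand with upright needles, 40 mm across, 46 mm high, beside the box; loose, leave alone. Origin: centre of its underside.

How it is judged:
By the outcome, as a careful person would: the job done as asked, in the order asked, and still so for the second after the job is handed in, with the robot touching nothing.
It also fails if it takes over 38 s, if anything falls off the work surface, if the arm or the gripper's body presses on something with over 40 N, if the wrist force passes 120 N, or if a joint passes its speed limit or range.

## Working session

There is one attempt and no reset: what is moved stays moved. The work goes in short steps, Python scripts to look and compute and a tool call to move; the robot and the scene stay as the last step left them, time stands still between calls to the robot, and variables do not carry over. Pictures are saved under pics/ and viewed, at most 10 in all, crops included, and the job is handed in when it is done.

Besides the shell and the picture viewer there is one more tool, called after "Call:" as name(argument=value, ...) on one line, values as JSON. move_arm: Moves the arm, as the interface text tells. Its arguments: {"type":"object","properties":{"series":{"type":"string"},"force":{"type":"number"}},"required":["series"]}

```bash
mkdir -p pics; cat > h.py <<'E'
import numpy as np, cv2
from plant import robot, eyes, job_done
def cloud(f):
    z=f["range_z"]; v,u=np.mgrid[:480,:640]
    P=np.stack([(u-f["cx"])/f["fx"]*z,(v-f["cy"])/f["fy"]*z,z],-1)
    R=cv2.Rodrigues(np.array(f["rvec"],float))[0]
    W=(P-np.ravel(f["tvec"]))@R   # R^T (P-t)
    W[z==0]=np.nan
    return W
E
python3 - <<'E'
from h import *
f=eyes.grab_frame("scene"); cv2.imwrite("pics/s.png",f["image"]); np.save("s.npy",cloud(f))
f2=eyes.grab_frame("side"); cv2.imwrite("pics/side.png",f2["image"]); np.save("side.npy",cloud(f2))
s=robot.read_state(); print(s["time_s"],s["position"],s["tool_rot"],s["wrist_force"])
E
```

```text
0.1 [5.74411659e-01 6.49573111e-05 2.30439186e-01] [ 7.07109205e-01  7.07103747e-01 -5.78881346e-04 -7.26214543e-04] [ 0.29372298  0.21171798 -0.30768118]
```

View pics/s.png

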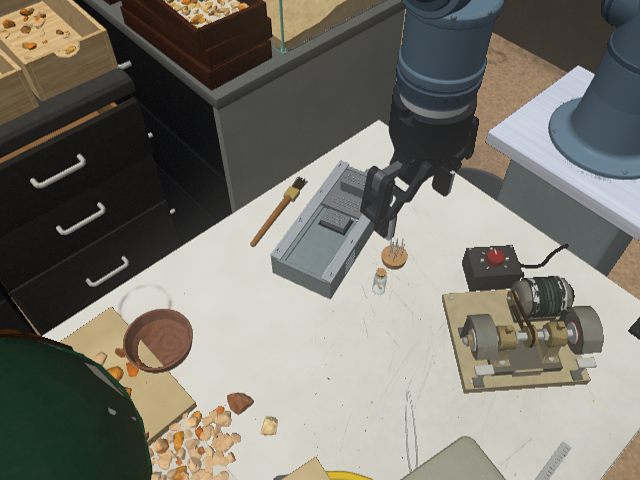

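View pics/side.png

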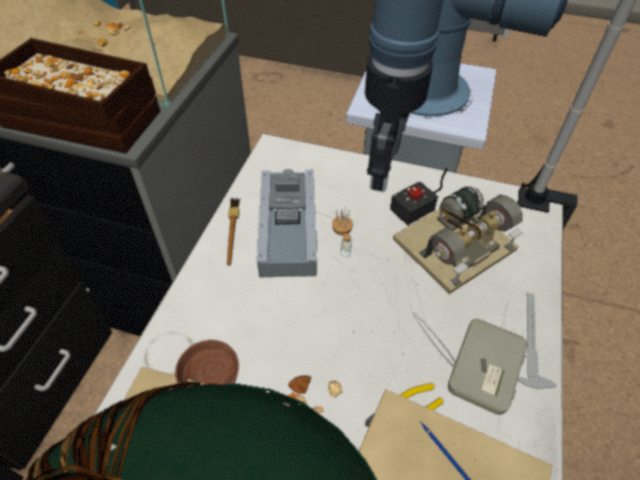

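Scene: the box runs from about (345,165) to (300,285), with the tab at (335,217). In the side view the box spans (258–317, 170–275), the rib is at (287,187) and the tab at (288,216). The stand and vial are on its right, the brush on its left. Next I fit the box.

```bash
python3 - <<'E'
from h import *
for n,(u0,u1,v0,v1) in dict(side=(250,325,160,285),s=(265,385,155,300)).items():
    W=np.load(n+".npy")[v0:v1,u0:u1].reshape(-1,3); W=W[~np.isnan(W[:,0])]
    def show(nm,lo,hi,M=None):
        Q=W[(W[:,2]>lo)&(W[:,2]<hi)]
        if M is not None: Q=Q[M(Q)]
        print(n,nm,len(Q),cv2.minAreaRect(Q[:,:2].astype(np.float32)*1000) if len(Q)>4 else '',Q[:,2].mean() if len(Q) else '')
    print(n,np.histogram(W[:,2],np.arange(-.004,.08,.004)))
    show("lips",.0475,.054); show("all",.02,.07); show("rib",.061,.071)
    show("tab",.0435,.0475)
W=np.load("side.npy")
for u,v in [(287,187),(288,212),(288,216),(264,180),(312,180),(260,262),(315,262),(343,228),(346,250),(235,205),(230,262)]: print(u,v,W[v,u].round(4))
E
```

```text
side (array([ 993, 2359,   65,   79,   80,   90,   82,   83,  124, 1379,  445,
        314, 1196, 1420,  450,   39,   38,   87,   26,    0]), array([-0.004,  0.   ,  0.004,  0.008,  0.012,  0.016,  0.02 ,  0.024,
        0.028,  0.032,  0.036,  0.04 ,  0.044,  0.048,  0.052,  0.056,
        0.06 ,  0.064,  0.068,  0.072,  0.076]))
side lips 1904 ((527.165283203125, -168.5004119873047), (222.91238403320312, 100.27886199951172), 18.99566650390625) 0.050905882558966456
side all 5683 ((517.88818359375, -171.2586212158203), (243.50743103027344, 101.04092407226562), 19.24705696105957) 0.04358766574286864
side rib 139 ((471.8578186035156, -188.0424041748047), (12.159646987915039, 42.43052291870117), 19.146940231323242) 0.06625583240339823
side tab 1215 ((528.4697875976562, -170.39950561523438), (222.68409729003906, 97.83747863769531), 20.217376708984375) 0.04563214335359763
s (array([1882, 4199,  225,  403,  404,  175,  165,  170,  204, 1899,  755,
        450, 1513, 1733,  568,   41,   40,   98,   46,    0]), array([-0.004,  0.   ,  0.004,  0.008,  0.012,  0.016,  0.02 ,  0.024,
        0.
[... 318 characters left out ...]
 162.5017852783203), 51.044498443603516) 0.042742141021020905
s rib 174 ((472.7184753417969, -188.6686248779297), (11.895994186401367, 40.27829360961914), 17.91399383544922) 0.06637835790223061
s tab 1483 ((519.2093505859375, -138.8052978515625), (222.3682098388672, 159.9578857421875), 18.049903869628906) 0.04564039221345368
287 187 [ 0.4734 -0.187   0.0563]
288 212 [ 0.5257 -0.167   0.0486]
288 216 [ 0.5356 -0.1635  0.0494]
264 180 [ 0.4628 -0.2371  0.0502]
312 180 [ 0.4367 -0.15    0.0514]
260 262 [ 0.6426 -0.1753  0.0442]
315 262 [ 0.6135 -0.0887  0.0417]
343 228 [ 0.5031 -0.0694  0.0137]
346 250 [ 0.5564 -0.0495  0.0202]
235 205 [ 0.503  -0.2849  0.0069]
230 262 [ 0.636  -0.2367  0.0115]
```

```bash
python3 - <<'E'
from h import *
a=np.radians(19.05); R=np.array([[np.cos(a),-np.sin(a)],[np.sin(a),np.cos(a)]])
for n in("side","s"):
    W=np.load(n+".npy").reshape(-1,3); W=W[~np.isnan(W[:,0])]
    B=(W[:,:2]-[.527,-.1685])@R; 
    def r(nm,xr,yr,zr):
        m=(B[:,0]>xr[0])&(B[:,0]<xr[1])&(abs(B[:,1])<yr)&(W[:,2]>zr[0])&(W[:,2]<zr[1])
        print(n,nm,m.sum(),np.percentile(B[m],[2,50,98],axis=0).round(4).tolist(),np.median(W[m,2]).round(4))
    r("tab",(-.04,.05),.03,(.041,.056)); r("tabfront",(-.012,.05),.03,(.041,.056));r("rib",(-.08,-.04),.03,(.062,.072)); r("deck",(.02,.1),.03,(.03,.04)); r("endwall",(.09,.12),.03,(.042,.048))
    m=(B[:,0]>-.03)&(B[:,0]<.03)&(abs(B[:,1])<.02)&(W[:,2]<.07)
    for x in np.arange(-.03,.03,.004):
        k=m&(abs(B[:,0]-x-.002)<.002); print(round(x+.002,3),k.sum(),np.median(W[k,2]).round(4),end=' | ')
    print()
t=robot.read_state();Rt=cv2.Rodrigues; 
from scipy.spatial.transform import Rotation as Ro
M=Ro.from_quat(t["tool_rot"]).as_matrix()
for bx in(-.0,-.08):
    p=np.r_[np.array([.527,-.1685])+R@[bx,0],.08]
    print(bx,p,"tool shift",M.T@(p-t["position"]))
E
```

```text
side tab 621 [[-0.039, -0.0278], [-0.018, -0.0], [0.0134, 0.0273]] 0.0459
side tabfront 269 [[-0.0105, -0.0196], [0.0036, 0.0], [0.0139, 0.0197]] 0.0465
side rib 132 [[-0.0641, -0.0205], [-0.0574, 0.0003], [-0.053, 0.0207]] 0.0669
side deck 1165 [[0.0214, -0.0286], [0.0594, 0.0], [0.0944, 0.0292]] 0.0346
side endwall 142 [[0.1033, -0.0292], [0.1081, -0.001], [0.1113, 0.0289]] 0.0445
-0.028 40 0.0457 | -0.024 31 0.0459 | -0.02 57 0.045 | -0.016 18 0.0444 | -0.012 22 0.0456 | -0.008 34 0.0471 | -0.004 37 0.0465 | 0.0 38 0.0469 | 0.004 39 0.047 | 0.008 38 0.0464 | 0.012 127 0.0413 | 0.016 48 0.0353 | 0.02 35 0.0348 | 0.024 43 0.0349 | 0.028 35 0.0345 | 
s tab 884 [[-0.0391, -0.0277], [-0.0171, 0.0002], [0.0141, 0.0264]] 0.046
s tabfront 394 [[-0.011, -0.0188], [0.0034, 0.0008], [0.0148, 0.0197]] 0.0465
s rib 162 [[-0.063, -0.0197], [-0.056, -0.0017], [-0.0525, 0.0179]] 0.067
s deck 1636 [[0.0218, -0.0287], [0.0611, -0.0006], [0.0972, 0.0264]] 0.0347
s endwall 169 [[0.1046, -0.0285], [0.1088, 0.0001], [0.1118, 0.0288]] 0.0448
-0.028 57 0.0459 | -0.024 52 0.0457 | -0.02 66 0.0456 | -0.016 58 0.0425 | -0.012 24 0.046 | -0.008 47 0.0467 | -0.004 65 0.0463 | 0.0 50 0.047 | 0.004 57 0.0468 | 0.008 62 0.0468 | 0.012 128 0.0432 | 0.016 92 0.0362 | 0.02 52 0.0345 | 0.024 58 0.0347 | 0.028 46 0.0343 | 
-0.0 [ 0.527  -0.1685  0.08  ] tool shift [-0.16859667 -0.04713265  0.15049131]
-0.08 [ 0.45138127 -0.19461145  0.08      ] tool shift [-0.19470872 -0.12275105  0.15062544]
```

Call:
move_arm(series="-0.05 -0.012 0.03 0 0 0.17 0; -0.1 -0.025 0.07 0 0 0.35 0; -0.14 -0.04 0.11 0 0 0.53 0; -0.1685 -0.047 0.14 0 0 0.7 0; -0.1685 -0.047 0.14 0 0 0.88 0; -0.1685 -0.047 0.14 0 0 1.06 0; -0.1685 -0.047 0.14 0 0 1.238 0; -0.1685 -0.047 0.14 0 0 1.238 0; -0.1685 -0.047 0.14 0 0 1.238 0", force=40)

```text
time_s: 1.23
position: [0.5278, -0.1684, 0.0911]
tool_rot: [0.986, 0.167, -0.0, -0.0]
wrist_force: [0.4, 0.5, -0.4]
finger_gap: -0.0001
grasp_force: 0.0
```

```bash
cat > st.py <<'E'
from h import *
from scipy.spatial.transform import Rotation as Ro
a=np.radians(19.05); R=np.array([[np.cos(a),-np.sin(a)],[np.sin(a),np.cos(a)]])
t=robot.read_state(); M=Ro.from_quat(t["tool_rot"]).as_matrix()
p=np.array(t["position"]); print("t",t["time_s"],"box",((p[:2]-[.527,-.1685])@R).round(4),"z",p[2].round(4),"F",np.round(t["wrist_force"],2),"gap",t["finger_gap"])
B=np.eye(3);B[:2,:2]=R
print("tool axes in box frame (cols)\n",(B.T@M).round(3), np.round(t["joint_pos"],2))
E
python3 st.py; python3 - <<'E'
from h import *
cv2.imwrite("pics/s2.png",eyes.grab_frame("side")["image"][100:340,160:480].repeat(2,0).repeat(2,1))
E
```

```text
t 1.225 box [ 0.0008 -0.0002] z 0.0911 F [ 0.39  0.48 -0.42] gap -0.00011172091620593971
tool axes in box frame (cols)
 [[ 1.     0.003 -0.   ]
 [ 0.003 -1.     0.   ]
 [-0.    -0.    -1.   ]] [-0.42  0.42 -0.24  0.92  0.    2.38]
```

View pics/s2.png

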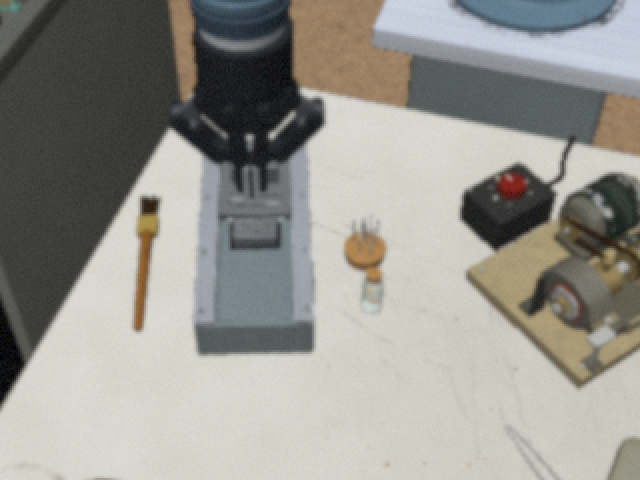

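The shut fingertips (~(245,190) in the crop) are over the tab (255,230), centred between the lips and aligned with the box. Pressing down.

Call:
move_arm(series="0 0 0.02 0 0 0 0; 0 0 0.037 0 0 0 0; 0 0 0.042 0 0 0 0; 0 0 0.045 0 0 0 0; 0 0 0.048 0 0 0 0; 0 0 0.051 0 0 0 0; 0 0 0.053 0 0 0 0; 0 0 0.053 0 0 0 0")

```text
time_s: 2.28
position: [0.5283, -0.1686, 0.0384]
tool_rot: [0.986, 0.166, 0.0, 0.0]
wrist_force: [-0.3, 0.3, 2.0]
finger_gap: -0.0001
grasp_force: 1.1
```

Call:
move_arm(series="0 0 0.0015 0 0 0 0; 0 0 0.003 0 0 0 0; 0 0 0.004 0 0 0 0; 0 0 0.005 0 0 0 0; 0 0 0.005 0 0 0 0")

```text
time_s: 2.9
position: [0.5283, -0.1686, 0.0349]
tool_rot: [0.986, 0.166, 0.0, 0.0]
wrist_force: [-4.8, 1.7, 15.0]
finger_gap: -0.0002
grasp_force: 7.7
```

The tab is at its hard stop: 15 N at z = 34.9 mm. Now lifting clear and going behind the rib.

Call:
move_arm(series="0 0 -0.02 0 0 0 0; 0 0 -0.055 0 0 0 0; -0.02 0 -0.055 0 0 0 0; -0.06 0 -0.055 0 0 0 0; -0.088 0 -0.055 0 0 0 0; -0.088 0 -0.055 0 0 0 0; -0.088 0 -0.055 0 0 0 0")

```text
time_s: 3.78
position: [0.4458, -0.1974, 0.0883]
tool_rot: [0.986, 0.166, 0.001, 0.0]
wrist_force: [0.0, 0.1, 0.8]
finger_gap: -0.0001
grasp_force: 0.0
```

```bash
python3 st.py; python3 - <<'E'
from h import *
f=eyes.grab_frame("side"); cv2.imwrite("pics/s3.png",f["image"][140:300,200:400].repeat(3,0).repeat(3,1))
a=np.radians(19.05); R=np.array([[np.cos(a),-np.sin(a)],[np.sin(a),np.cos(a)]])
W=cloud(f).reshape(-1,3); B=(W[:,:2]-[.527,-.1685])@R
for x in np.arange(-.028,.03,.004):
    k=(abs(B[:,0]-x)<.002)&(abs(B[:,1])<.017)&(W[:,2]<.07); print(round(x,3),k.sum(),np.median(W[k,2]).round(4),end=' | ')
E
```

```text
t 3.775 box [-0.0862 -0.0008] z 0.0883 F [0.02 0.14 0.8 ] gap -9.921843283456104e-05
tool axes in box frame (cols)
 [[ 1.     0.     0.001]
 [ 0.    -1.    -0.001]
 [ 0.001  0.001 -1.   ]] [-0.55  0.3  -0.42  0.85  0.    2.26]
-0.028 42 0.0457 | -0.024 33 0.046 | -0.02 66 0.0434 | -0.016 47 0.0367 | -0.012 25 0.0352 | -0.008 29 0.0361 | -0.004 37 0.0361 | 0.0 29 0.0362 | 0.004 32 0.0357 | 0.008 28 0.0352 | 0.012 39 0.0354 | 0.016 34 0.0345 | 0.02 31 0.0343 | 0.024 32 0.035 | 0.028 31 0.0346 |
```

View pics/s3.png

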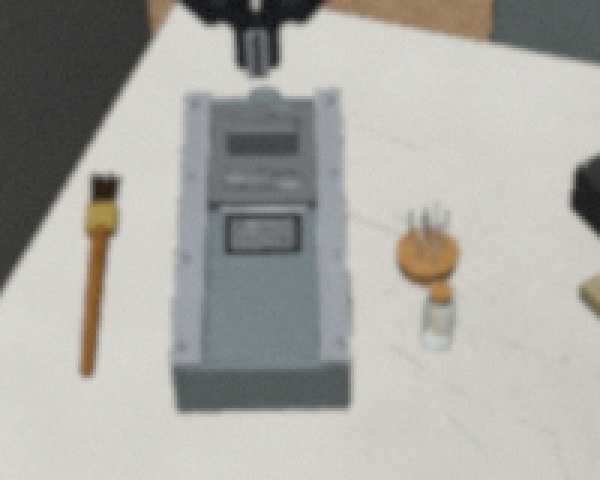

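The tab (crop (262,235)) is down flush, at about 35 mm, and the cover is still closed. Lowering behind the rib and starting to push.

Call:
move_arm(series="0 0 0.02 0 0 0 0; 0 0 0.034 0 0 0 0; 0 0 0.038 0 0 0 0; 0.005 0 0.038 0 0 0 0; 0.010 0 0.038 0 0 0 0; 0.015 0 0.038 0 0 0 0; 0.020 0 0.038 0 0 0 0; 0.026 0 0.038 0 0 0 0; 0.032 0 0.038 0 0 0 0; 0.038 0 0.038 0 0 0 0")

```text
time_s: 5.08
position: [0.4812, -0.1847, 0.0503]
tool_rot: [0.986, 0.166, 0.0, 0.0]
wrist_force: [-0.9, -0.9, 0.9]
finger_gap: 0.0001
grasp_force: 0.5
```

```bash
python3 st.py
```

```text
t 5.075 box [-0.0486 -0.0003] z 0.0503 F [-0.92 -0.95  0.88] gap 0.0001340656241805989
tool axes in box frame (cols)
 [[ 1.  0.  0.]
 [ 0. -1. -0.]
 [ 0.  0. -1.]] [-0.49  0.39 -0.4   0.78  0.    2.32]
```

Call:
move_arm(series="0.008 0 0 0 0 0 0; 0.016 0 0 0 0 0 0; 0.025 0 0 0 0 0 0; 0.034 0 0 0 0 0 0; 0.043 0 0 0 0 0 0; 0.052 0 0 0 0 0 0; 0.061 0 0 0 0 0 0; 0.070 0 0 0 0 0 0; 0.077 0 0 0 0 0 0; 0.082 0 0 0 0 0 0")

```text
time_s: 6.32
position: [0.5587, -0.1579, 0.0503]
tool_rot: [0.986, 0.166, -0.0, 0.0]
wrist_force: [-1.3, -0.6, 0.8]
finger_gap: -0.0001
grasp_force: 0.5
```

```bash
python3 st.py; cat > cov.py <<'E'
from h import *
a=np.radians(19.05); R=np.array([[np.cos(a),-np.sin(a)],[np.sin(a),np.cos(a)]])
f=eyes.grab_frame("side"); cv2.imwrite("pics/s4.png",f["image"][140:300,200:400].repeat(3,0).repeat(3,1))
W=cloud(f).reshape(-1,3); B=(W[:,:2]-[.527,-.1685])@R
for x in np.arange(.02,.115,.004):
    k=(abs(B[:,0]-x)<.002)&(abs(B[:,1])<.02)&(W[:,2]<.07); print(round(x,3),k.sum(),np.median(W[k,2]).round(4),end=' | ')
E
python3 cov.py
```

```text
t 6.325 box [ 0.0334 -0.0003] z 0.0503 F [-1.28 -0.62  0.84] gap -9.038510048713913e-05
tool axes in box frame (cols)
 [[ 1.  0. -0.]
 [ 0. -1. -0.]
 [-0.  0. -1.]] [-0.38  0.5  -0.21  0.85 -0.    2.42]
0.02 12 0.0462 | 0.024 8 0.047 | 0.028 2 0.047 | 0.032 0 nan | 0.036 5 0.0621 | 0.04 25 0.0668 | 0.044 25 0.0673 | 0.048 40 0.0676 | 0.052 204 0.0584 | 0.056 73 0.0476 | 0.06 43 0.0459 | 0.064 40 0.0456 | 0.068 46 0.0458 | 0.072 42 0.0457 | 0.076 41 0.0454 | 0.08 44 0.0457 | 0.084 43 0.0456 | 0.088 99 0.0439 | 0.092 82 0.04 | 0.096 23 0.0353 | 0.1 0 nan | 0.104 28 0.0446 | 0.108 308 0.0234 | 0.112 148 0.0196 |
  return _methods._mean(a, axis=axis, dtype=dtype,
  ret = ret.dtype.type(ret / rcount)
```

About 13 mm remain. Continuing slowly until it meets the stop.

Call:
move_arm(series="0.004 0 0 0 0 0 0; 0.008 0 0 0 0 0 0; 0.011 0 0 0 0 0 0; 0.013 0 0 0 0 0 0; 0.014 0 0 0 0 0 0; 0.014 0 0 0 0 0 0")

```text
time_s: 7.12
position: [0.571, -0.1536, 0.0503]
tool_rot: [0.986, 0.166, -0.0, 0.0]
wrist_force: [-2.8, -0.8, 1.6]
finger_gap: -0.0001
grasp_force: 1.4
```

Call:
move_arm(series="0.001 0 0 0 0 0 0; 0.002 0 0 0 0 0 0; 0.003 0 0 0 0 0 0; 0.003 0 0 0 0 0 0")

```text
time_s: 7.62
position: [0.571, -0.1535, 0.0503]
tool_rot: [0.986, 0.165, -0.003, 0.001]
wrist_force: [-9.8, -4.1, 8.3]
finger_gap: -0.0
grasp_force: 5.6
```

It is at the hard stop, with 10 N and no further motion. Backing off and lifting clear.

Call:
move_arm(series="-0.006 0 0 0 0 0 0; -0.015 0 0 0 0 0 0; -0.018 0 -0.03 0 0 0 0; -0.03 0 -0.07 0 0 0 0; -0.08 0 -0.11 0 0 0 0; -0.13 0 -0.13 0 0 0 0; -0.13 0 -0.13 0 0 0 0; -0.13 0 -0.13 0 0 0 0")

```text
time_s: 8.62
position: [0.4519, -0.195, 0.1803]
tool_rot: [0.986, 0.165, 0.001, 0.0]
wrist_force: [-0.3, 0.2, -0.3]
finger_gap: 0.0004
grasp_force: 0.0
```

```bash
python3 st.py; python3 cov.py 2>/dev/null
```

```text
t 8.625 box [-0.0796 -0.0006] z 0.1803 F [-0.26  0.18 -0.29] gap 0.000411427747577464
tool axes in box frame (cols)
 [[ 1.    -0.     0.002]
 [-0.    -1.    -0.001]
 [ 0.002  0.001 -1.   ]] [-0.54  0.23 -0.25  1.08  0.    2.27]
0.02 25 0.0447 | 0.024 41 0.0455 | 0.028 38 0.0455 | 0.032 41 0.0461 | 0.036 27 0.0461 | 0.04 11 0.0472 | 0.044 0 nan | 0.048 0 nan | 0.052 0 nan | 0.056 13 0.0666 | 0.06 36 0.068 | 0.064 116 0.0633 | 0.068 168 0.054 | 0.072 38 0.0457 | 0.076 41 0.0458 | 0.08 44 0.0461 | 0.084 50 0.0458 | 0.088 39 0.0459 | 0.092 50 0.0459 | 0.096 45 0.0455 | 0.1 46 0.0455 | 0.104 50 0.045 | 0.108 346 0.0249 | 0.112 117 0.0154 |
```

View pics/s4.png

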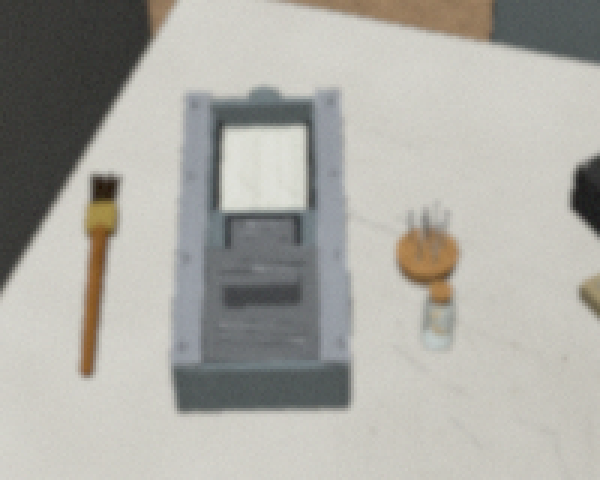

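The filter is exposed (265,165) and the cover is flush with the far wall (262,360). The brush, vial and stand have not moved, and the arm is clear.

```bash
python3 -c "
from plant import job_done; print(job_done())"
```

```text
the job is handed in; nothing more can be done
None
```

The filter box is open and the job is handed in at about 8.7 s: the snap tab was pressed to its hard stop, then the cover was pushed by its rib to the far end wall, with the brush, vial and needle stand left where they were.

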